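# Make the platform shaker ready to run

## Task

Get the platform shaker ready for a run. While its tray is still held by the transport lock, push the lime-green tube rack straight back until its long side sits flush against the tray's back fence; then slide the red transport-lock grip left, all the way to its end stop, so that the bolt is out of the tray, and only after that flip the power toggle over to the right (green dot). Leave everything else on the tray and the bench where it is.

Things in the scene. Friction and masses are not known exactly. Their poses are not given: they have to be found in the camera images.
- shaker: Off-white platform shaker, fixed housing 360 mm deep (its x) x 370 mm wide (its y), 85 mm high, on the bench with some yaw. Origin: centre of its footprint at bench height. -x is its front, towards the robot; +y its left seen from the robot. The front 120 mm (x -180 to -60) is a flat deck at z 85 mm: red lock grip on the left, toggle on the right, a 15 mm high black dial at (-125, -152).
- tray_mid (a point): Middle of the floor (black mat) of the shaker's aluminium tray, shaker frame (45, 0, 117) mm. The tray spans x -56 to 136 mm there and is open at the front; inside it is 308 mm wide (y), with fences 22 mm high at the back and both sides. Locked, it has 0.5 mm of play; with the lock out it can run 12 mm either way along x against 5 N of drag.
- tray_fence (a point): Middle of the inner (front) face of the tray's back fence, at floor height: shaker frame (130, 0, 117) mm while locked. Axes as the shaker's: x points back, away from the robot, square to the fence; y along it.
- rack: Loose lime-green microtube rack with capped tubes, 70 mm deep (its x) x 150 mm long (its y) x 42 mm high, caps up to 46 mm, about 0.2 to 0.4 kg, on the tray mat with its back 40 to 65 mm in front of the back fence, askew by up to 0.2 rad. Origin: centre of its underside; home, it is 35 mm in front of tray_fence. Slides with 1 to 5 N.
- lock (a joint): Travel of the transport lock in m along the shaker's +y: 0 = fully locked (bolt in the tray's steel keeper), 0.045 = at the left end stop, free (the bolt leaves the keeper at 0.028). It drags with about 3 N and stays where it is left. It starts at 0 to 0.008.
- lock_grip (a point): Middle of the top of the red lock grip: an upright paddle 50 mm wide (shaker x), 20 mm thick (y), from z 111 to 147 mm in the shaker frame, at x -102 mm and y 72 mm + joint value. A red base, 34 mm along y, 105 to 111 mm high, lies under it, on a steel bar 12 mm wide (x -96 to -84 mm), top at z 105 mm. Pushing the right (-y) side of the paddle moves it.
- keeper (a point): Middle of the top of the steel keeper that juts from the tray's front over the end of the lock bar: shaker frame x -105 to -52 mm, y 0 to 28 mm, top at z 112 mm.
- lock_stop (a point): Middle of the top of the lock's steel end stop on the deck, 32 x 10 mm, at shaker (-90, 165) mm, top at z 111 mm; the far end of the lock bar meets it at the end of travel.
- switch (a joint): Angle of the power toggle in rad: 0 = leaning left (white dot, off), 0.84 = leaning right (green dot, on), centre 0.42. A spring snaps it to whichever side of centre it is on; about 1.6 N at the tip (3 N halfway down) takes it over.
- switch_pivot (a point): Pivot of the power toggle, at (-125, -90, 94) mm in the shaker frame; the bat turns about the shaker's x axis. It comes out of a round steel bushing of 20 mm diameter whose top is at z 97 mm.
- switch_tip (a point): Tip of the steel bat of the toggle, 52 mm from the pivot. The bat is 9 mm thick at the foot, 15 mm near the tip. The tip lies 21 mm left (+y) of the pivot when off and 21 mm right when on, at z 141 mm in the shaker frame (146 mm upright).
- media: Small clear bottle with a blue cap, 42 mm in diameter and 85 mm high, loose on the left end of the tray, at shaker y about 115 to 125 mm. Origin: centre of its underside. Stays where it is.
- tipbox: Yellow pipette-tip box 85 x 125 x 70 mm on the bench beside the shaker. Origin: centre of its underside. Bystander.
- beaker: Glass beaker, 72 mm in diameter and 95 mm high, on the bench beside the shaker. Origin: centre of its underside. Bystander.
- reagent: Amber bottle, 70 mm in diameter and 160 mm high, on the bench beside the shaker. Origin: centre of its underside. Bystander.
- pipette: White hand pipette lying on the bench along its own x, about 260 mm long, 26 mm thick. Origin: on its underside, near the middle. Bystander.
- dish: Clear petri dish, 90 mm in diameter and 16 mm high, on the bench. Origin: centre of its underside. Bystander.
There are look-alikes about, which are no part of the job. Leave any orange look-alike of the media alone. Of the things that look like the rack, the largest one is meant.

How it is judged:
By the outcome, as a careful person would: the job done as asked, in the order asked, and still so for the second after the job is handed in, with the robot touching nothing.
It also fails if it takes over 48 s, if anything falls off the work surface, if the arm or the gripper's body presses on something with over 40 N, if the wrist force passes 120 N, or if a joint passes its speed limit or range.

## Robot

A 6-joint arm with a two-finger parallel gripper is mounted at the origin on the work surface. World frame = base frame: x ahead of the robot, y to its left, z up, the work surface at z = 0. Lengths are in mm, angles in rad, forces in N, time in s.
With the tool pointing down it reaches from about 275 to 750 mm from the base axis. Payload 10.2 kg.
Tool frame: the origin (TCP) lies at the very end of the fingers, on their centre line; the grasp point (between the pads) lies 19 mm behind it; x points along the fingers, y is the direction in which the jaws open and shut, and the axes are right-handed (so a half turn about x gives the same grasp; the last joint's range is limited). The gripper opens to 85 mm and grips with 20 to 120 N. Pads are 22 mm wide; open, the fingers measure 114 mm over their backs; the gripper's body (76 mm by 85 mm) begins 54 mm behind the grasp point. The pads swing forward as they close: fully open they stand 13 mm farther back than shut.
Start: joints at [-1.552, 0.313, 1.498, -0, 1.331, -0.223], TCP at [125.698, -509.736, 204.294] pointing down, gripper open.
Joint ranges: [-2.94, 2.94], [-0.97, 2.17], [0.19, 2.56], [-1.23, 4.37], [0.02, 3.11], [-2.88, 2.88]. Speed limits (rad/s): [2.39, 2.39, 3.01, 3.14, 3.14, 3.14].

## Interface

Orientations are given as a unit quaternion [w, x, y, z].
In Python, from rig import ctrl, viewer, order gives the robot as it stands. The module is installed in compiled form; this text tells all that it offers.
- The arm moves only by the tool carry_out, never from a script. Its argument "deltas" is a list of rows, each a list of 7 numbers: the gripper command: -1 is fully open, 1 is shut, values between are in proportion, then the shift along the tool's x, y, z in mm, then the turn, a rotation vector about the tool's x, y, z in degrees. A call has exactly 5 rows; each row is the pose to reach, as a shift and turn from the pose commanded when the call began, along the tool's axes at that moment; what a row does not reach only later rows make up. A row lasts 1/8 s, in which the tool goes at most 62.5 mm and 10.7 degrees, less where a joint would pass 70% of its speed; a pose out of reach is approached as far as the arm can. A call with a gripper value outside its range is refused whole. The fingers move at their own pace and stop on an object; "newtons" is the grip in N (left out, the last holds). Time passes only in rows, so rows that repeat a pose let the fingers close, or fill a call up. It gives the time, the measured TCP pose, the force and the opening at its end, in the units of the state.
- ctrl.sense(): the state, without advancing time (a new reading comes with each control period).
- viewer.capture(name): name is "side" or "top"; returns the picture (400x640x3 uint8, red, green, blue); there is no depth.
- viewer.calibration(name): a dict with "fx", "fy", "cx", "cy" (pixels), "k1" (the pictures are not rectified: a ray, as slopes to the right and down, at radius r is drawn at 1 + k1 r^2 times it, then the intrinsics apply), "xyz" and "attitude" of the camera in the world. Camera axes: x right, y down, z forward; pixel columns grow to the right and rows downward; lengths in mm; the calibration is good to about 2 mm. A picture is of the moment at which its call begins. calibration takes no time and is no camera call.
- order.finish_job(): hands the job in, once; it reports no verdict.
The state is a dict: "time_s": time; "joints": joint angles; "dq": joint speeds; "tau": joint torques, N m; "eef_pos": TCP position; "ee_rot": TCP orientation; "force": force on the tool from outside, world axes, zero at the start; "wrist_torque": the same for the moment, N m; "grip_width": opening from 0.0 (shut) to 1.0 (fully open).
Only numpy, scipy, OpenCV 4.12 (cv2) and the standard library are available. Lean on these libraries where they do the work, as an engineer would, in place of code of your own. Each camera call takes 0.05 s, during which the arm holds its last target. There are 200 camera calls.

## Working session

There is one attempt and no reset: what is moved stays moved. The work goes in short steps, Python scripts to look and compute and a tool call to move; the robot and the scene stay as the last step left them, time stands still between calls to the robot, and variables do not carry over. Pictures are saved under pics/ and viewed, about 8 in all and at most 12, crops included, and the job is handed in when it is done.

Besides the shell and the picture viewer there is one more tool, called after "Request:" as name(argument=value, ...) on one line, values as JSON. carry_out: Moves the arm, as the interface text tells. Its arguments: {"type":"object","properties":{"deltas":{"type":"array"},"newtons":{"type":"number"}},"required":["deltas"]}

```bash
mkdir -p pics
python3 - <<'E'
from rig import ctrl, viewer
import cv2
for n in("side","top"):
    im=viewer.capture(n); cv2.imwrite(f"pics/{n}0.png",im[:,:,::-1]); print(n,viewer.calibration(n))
print(ctrl.sense())
E
```

```text
side {'fx': 428.8121991392395, 'fy': 428.8121991392395, 'cx': 325.2969910263527, 'cy': 199.91097386564704, 'k1': -0.09706135457963543, 'xyz': array([ 224.87618793,  800.20472478, 1003.6711105 ]), 'attitude': array([ 0.06733482, -0.16299503,  0.90937375, -0.37674663])}
top {'fx': 519.168972628027, 'fy': 519.168972628027, 'cx': 327.9410229078717, 'cy': 200.2837012483949, 'k1': 0.047270191585773724, 'xyz': array([ 412.82350067,  -58.8708749 , 1721.33716761]), 'attitude': array([-0.03153076,  0.70709102, -0.7059376 ,  0.02608084])}
{'time_s': 0.1, 'joints': array([-1.55237807e+00,  3.13384940e-01,  1.49835160e+00,  1.54162455e-05,
        1.33098279e+00, -2.23392052e-01]), 'dq': array([-0.00015629, -0.00043336, -0.00368809,  0.00018597,  0.00138773,
        0.00118327]), 'tau': array([ 1.62866883e-03, -4.12905085e+01, -2.60142034e+01, -2.29788729e-04,
        3.11573895e-03,  1.02865368e-05]), 'eef_pos': array([ 125.70855648, -509.46927327,  203.80055748]), 'ee_rot': array([ 0.08488771,  0.70199087,  0.08567912, -0.70189884]), 'force': array([ 0.61219934,  0.16711474, -0.529211  ]), 'wrist_torque': array([ 0.02456507, -0.05030871,  0.01002631]), 'grip_width': 1.0018209204269748}
```

View pics/top0.png

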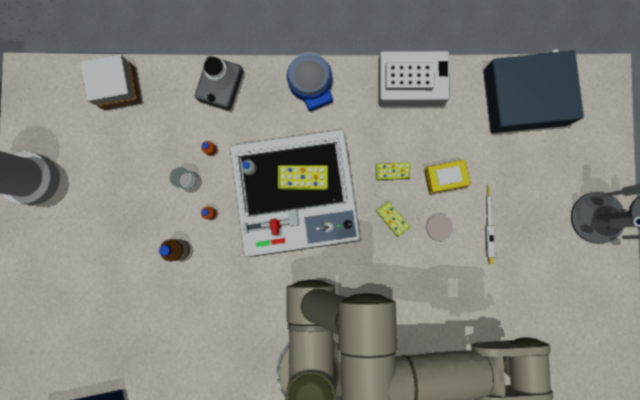

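View pics/side0.png

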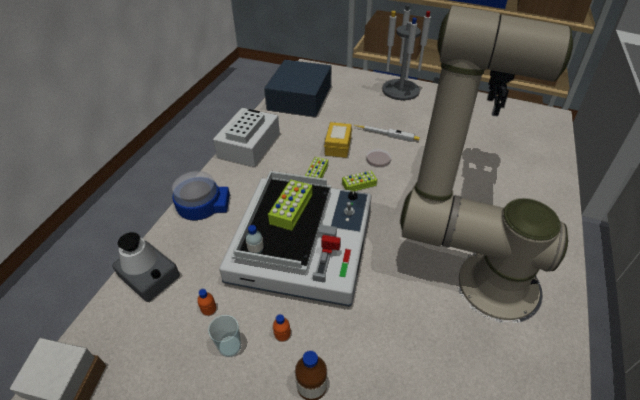

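Rack candidates in the top view: the lime rack on the tray (303,177), which is the largest, and small look-alikes on the bench at (393,171) and (393,218). I choose the one on the tray, and will check it in a close crop.

```bash
cat > h.py <<'E'
import numpy as np, cv2
from rig import ctrl, viewer
from scipy.spatial.transform import Rotation as R
def rot(q): return R.from_quat([q[1],q[2],q[3],q[0]]).as_matrix()
def cal(n):
    c=viewer.calibration(n)
    return np.array([[c['fx'],0,c['cx']],[0,c['fy'],c['cy']],[0,0,1]]),np.array([c['k1'],0,0,0.]),c['xyz'],rot(c['attitude'])
def plane(n,px,z):
    K,d,t,A=cal(n)
    u=cv2.undistortPoints(np.float64(px).reshape(-1,1,2),K,d).reshape(-1,2)
    r=np.c_[u,np.ones(len(u))]@A.T
    return (t+r*((z-t[2])/r[:,2])[:,None])[:,:2]
def proj(n,P):
    K,d,t,A=cal(n)
    return cv2.projectPoints(np.float64(P).reshape(-1,1,3),cv2.Rodrigues(A.T)[0],-A.T@t,K,d)[0].reshape(-1,2)
def crop(n,x0,y0,w,h,s,out,im=None):
    im=viewer.capture(n) if im is None else im
    cv2.imwrite(out,cv2.resize(im[y0:y0+h,x0:x0+w,::-1],None,fx=s,fy=s,interpolation=cv2.INTER_CUBIC)); return im
E
python3 - <<'E'
from h import *
im=cv2.imread("pics/top0.png"); 
crop("top",225,122,140,140,4,"pics/c1.png",im[:,:,::-1])
hsv=cv2.cvtColor(im,cv2.COLOR_BGR2HSV)
def blob(m,n=1):
    k,l,s,c=cv2.connectedComponentsWithStats(m.astype(np.uint8)); o=np.argsort(-s[1:,4])+1
    return [(s[i],c[i],(l==i)) for i in o[:n]]
H,S,V=cv2.split(hsv)
# rack
roi=np.zeros(H.shape,bool); roi[125:260,225:362]=1
m=(H>22)&(H<45)&(S>100)&(V>60)&roi
m=cv2.morphologyEx(m.astype(np.uint8),cv2.MORPH_CLOSE,np.ones((5,5)))
s,c,mm=blob(m)[0]; r=cv2.minAreaRect(np.argwhere(mm)[:,::-1].astype(np.float32)); print("rack",s,c,r); b=cv2.boxPoints(r); w=plane("top",b,159); print(w, w.mean(0))
m=((S<60)&(V>120)&roi).astype(np.uint8)
print("black mat")
m=((V<35)&roi)|(cv2.boxPoints is None); 
m=cv2.morphologyEx(((V<45)&roi).astype(np.uint8)|mm.astype(np.uint8),cv2.MORPH_CLOSE,np.ones((3,3)))
s,c,mm=blob(m)[0]; r=cv2.minAreaRect(np.argwhere(mm)[:,::-1].astype(np.float32)); b=cv2.boxPoints(r); print(r,plane("top",b,117))
m=((H<8)|(H>172))&(S>140)&(V>60)&roi
for s,c,mm in blob(m,2): print("red",s,c,plane("top",[c],147))
E
```

```text
rack [ 277  165   51   25 1266] [302.13349131 176.95418641] ((302.0, 177.0), (24.0, 50.0), 90.0)
[[647.71776807 108.20155783]
 [647.88757032 -43.6292791 ]
 [574.66626239 -43.78185724]
 [574.47624941 107.5041676 ]] [611.18696255  32.07364727]
black mat
((291.34552001953125, 178.61447143554688), (58.039955139160156, 93.90310668945312), 81.76437377929688) [[680.22062916 226.10618035]
 [723.05239156 -63.88803386]
 [542.89999334 -89.85559715]
 [500.76583066 197.69168433]]
red [270 219  10  16 118] [274.53389831 225.98305085] [[463.04149805 115.12164209]]
red [272 239  13   5  48] [277.8125     240.89583333] [[418.01369944 104.71807581]]
```

View pics/c1.png

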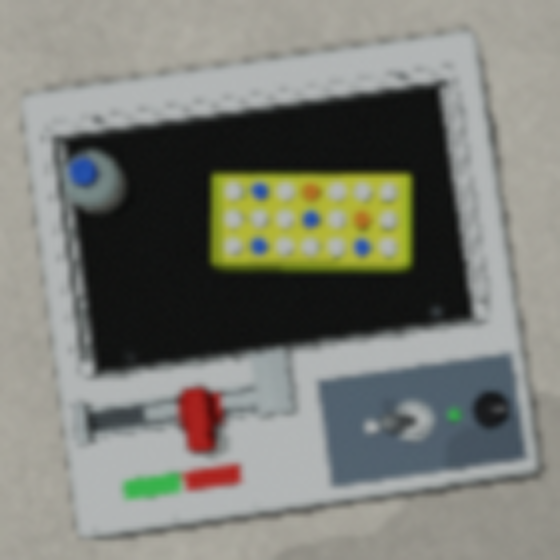

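The crop shows the 21-cap rack on the tray (crop about (311,221)), the red paddle (200,419), the toggle leaning left (373,427), its bushing (413,420), the dial (490,410) and the bottle (95,180).

Run:
```python
from h import *
pts=[((22,98),85,(180,185)),((473,32),85,(180,-185)),((540,470),85,(-180,-185)),((80,537),85,(-180,185)),
((62,137),117,(130,154)),((440,85),117,(130,-154)),((472,318),117,(-56,-154)),((92,372),117,(-56,154)),((490,409),100,(-125,-152)),((413,420),97,(-125,-90))]
W=[];L=[]
for p,z,l in pts:
    W.append(plane("top",[(p[0]/4+225-.375,p[1]/4+122-.375)],z)[0]);L.append(l)
W=np.array(W);L=np.array(L,float)
wm,lm=W.mean(0),L.mean(0); a=L-lm;b=W-wm
th=np.arctan2((a[:,0]*b[:,1]-a[:,1]*b[:,0]).sum(),(a*b).sum())
M=np.array([[np.cos(th),-np.sin(th)],[np.sin(th),np.cos(th)]]); t=wm-M@lm
print("yaw",th,"org",t); print(((W-t)@M-L).round(1))
np.savez("sh.npz",th=th,t=t)
f=lambda p,z:((plane("top",[(p[0]/4+225-.375,p[1]/4+122-.375)],z)[0]-t)@M).round(1)
print("grip top",f((200,415),147),"rack corners",[f(p,159) for p in((211,173),(412,173),(413,265),(211,263))],"bat tip",f((372,427),141))
# side-view check
ims=cv2.imread("pics/side0.png")
w3=lambda x,y,z:np.r_[M@[x,y]+t,z]
P=proj("side",[w3(-180,185,85),w3(-180,-185,85),w3(180,185,85),w3(130,154,139),w3(-102,72,147),w3(-125,-69,141),w3(-90,165,111),w3(-52,28,112)])
for p in P: cv2.drawMarker(ims,tuple(int(round(v)) for v in p),(255,0,255),cv2.MARKER_CROSS,5,1)
crop("side",215,165,170,145,4,"pics/c2.png",ims[:,:,::-1])
```

```text
yaw 0.14525432661647825 org [573.490663    61.43843427]
[[-6.2 -3.7]
 [-5.   2.9]
 [ 2.3  1.5]
 [ 2.2 -4.2]
 [ 2.  -5. ]
 [ 0.3  5.2]
 [ 2.   7. ]
 [ 2.7 -4.1]
 [-0.2  0.9]
 [-0.  -0.5]]
grip top [-99.7  68.6] rack corners [array([80.4, 34.3]), array([  58.5, -116.7]), array([ -11.1, -107.4]), array([12.4, 43.6])] bat tip [-127.2  -59. ]
```

View pics/c2.png

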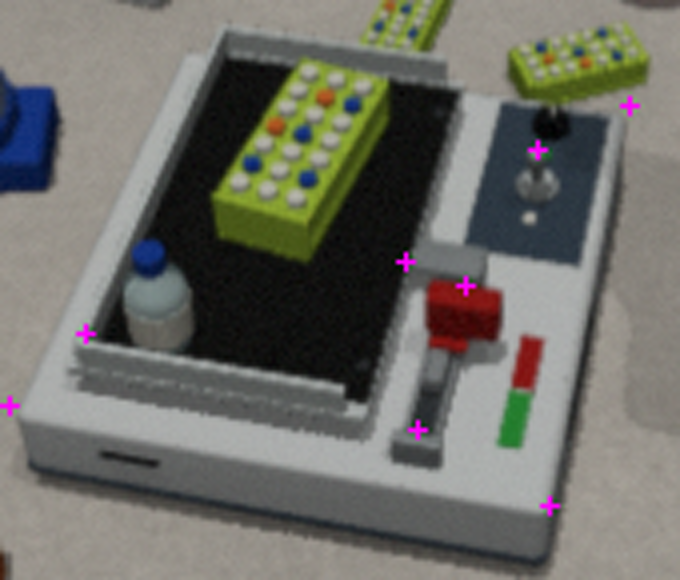

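```bash
cat >> h.py <<'E'
S=np.load("sh.npz") if __import__("os").path.exists("sh.npz") else None
def goto(x,y,z,flip=1,say=True):
    "shift (tool axes, mm) and turn (deg) from here to a tool-down pose at shaker-frame x,y,z, jaws along shaker y"
    s=ctrl.sense(); A=rot(s['ee_rot']); th=float(S['th']); c,n=np.cos(th),np.sin(th)
    M=np.array([[c,-n],[n,c]]); p=np.r_[M@[x,y]+S['t'],z]
    ty=flip*np.array([-n,c,0]); tx=np.array([0,0,-1.]); T=np.c_[tx,ty,np.cross(tx,ty)]
    print("to",(x,y,z),"world",p.round(),"shift",(A.T@(p-s['eef_pos'])).round(1),"turn",np.degrees(R.from_matrix(A.T@T).as_rotvec()).round(1))
def here():
    s=ctrl.sense(); th=float(S['th']); c,n=np.cos(th),np.sin(th); M=np.array([[c,-n],[n,c]])
    print("t",round(s['time_s'],2),"shaker",((s['eef_pos'][:2]-S['t'])@M).round(1),"z",s['eef_pos'][2].round(1),"F",(s['force'][:2]@M).round(1),s['force'][2].round(1),"grip",round(s['grip_width'],2),"q6",s['joints'][5].round(2))
E
python3 - <<'E'
from h import *
here(); print(rot(ctrl.sense()['ee_rot']).round(2)); goto(-40,-36,260); goto(-40,-36,260,-1)
E
```

```text
t 0.1 shaker [-525.7 -500.1] z 203.8 F [0.6 0.1] -0.5 grip 1.0 q6 -0.22
[[-0.    0.24 -0.97]
 [ 0.   -0.97 -0.24]
 [-1.   -0.   -0.  ]]
to (-40, -36, 260) world [539.  20. 260.] shift [ -55.6 -415.2 -528.2] turn [-1.745e+02 -1.000e-01 -0.000e+00]
to (-40, -36, 260) world [539.  20. 260.] shift [ -55.6 -415.2 -528.2] turn [ 5.5 -0.   0.1]
```

Request:
carry_out(deltas=[[-1,-56,-10,-12,0,0,0],[-1,-56,-48,-60,1,0,0],[-1,-56,-86,-108,2,0,0],[-1,-56,-124,-156,3,0,0],[-1,-56,-160,-204,5.5,0,0]])

```text
time_s: 0.72
eef_pos: [286.2, -303.7, 260.2]
ee_rot: [0.051, 0.705, 0.051, -0.705]
force: [0.8, -1.0, -0.0]
grip_width: 0.999
```

```bash
python3 -c "
from h import *
here(); goto(-40,-36,260,-1)"
```

```text
t 0.72 shaker [-337.1 -319.7] z 260.2 F [ 0.7 -1.1] -0.0 grip 1.0 q6 0.33
to (-40, -36, 260) world [539.  20. 260.] shift [ 2.000e-01 -2.841e+02 -2.968e+02] turn [-0.1 -0.   0. ]
```

Request:
carry_out(deltas=[[-1,0,-40,-42,0,0,0],[-1,0,-80,-84,0,0,0],[-1,0,-120,-126,0,0,0],[-1,0,-160,-168,0,0,0],[-1,0,-200,-210,0,0,0]])

```text
time_s: 1.35
eef_pos: [465.0, -75.4, 260.2]
ee_rot: [-0.052, -0.705, -0.052, 0.705]
force: [1.0, -1.1, -0.2]
grip_width: 0.997
```

Request:
carry_out(deltas=[[-1,0,-40,-42,0,0,0],[-1,0,-84,-87,0,0,0],[-1,20,-84,-87,0,0,0],[-1,50,-84,-87,0,0,0],[-1,80,-84,-87,0,0,0]])

```text
time_s: 1.98
eef_pos: [537.8, 18.8, 179.0]
ee_rot: [-0.052, -0.705, -0.052, 0.705]
force: [1.0, 0.2, -0.5]
grip_width: 0.999
```

```bash
python3 -c "
from h import *
here(); goto(-40,-36,122,-1)
crop('top',225,122,140,140,4,'pics/c3.png'); im=viewer.capture('side');crop('side',215,165,170,145,4,'pics/c3s.png',im)
a=cv2.imread('pics/c3.png');b=cv2.imread('pics/c3s.png');b=cv2.resize(b,(400,341));a=cv2.resize(a,(400,400));o=np.zeros((400,800,3),np.uint8);o[:,:400]=a;o[:341,400:]=b;cv2.imwrite('pics/c3j.png',o)
"
```

```text
t 1.98 shaker [-41.4 -37. ] z 179.0 F [1.  0.1] -0.5 grip 1.0 q6 1.24
to (-40, -36, 122) world [539.  20. 122.] shift [57.  -1.  -1.5] turn [0.1 0.  0. ]
```

View pics/c3j.png

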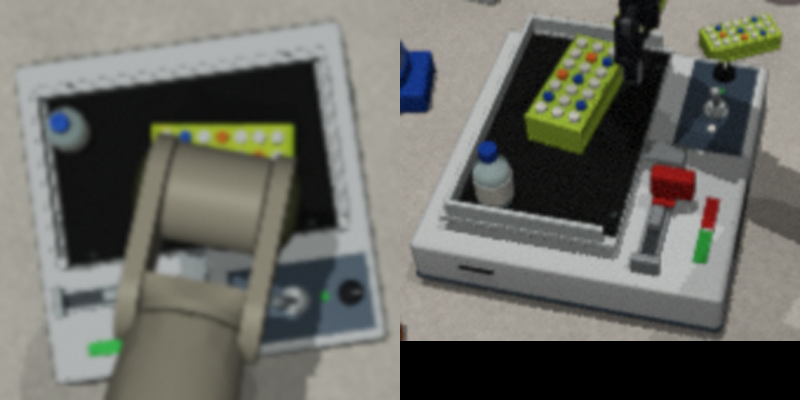

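The right panel shows the open fingers hanging in front of the rack (about (630,70)), clear of the paddle (672,185). I'll descend.

Request:
carry_out(deltas=[[-1,20,0,2,0,0,0],[-1,40,0,2,0,0,0],[-1,50,0,2,0,0,0],[-1,56,0,2,0,0,0],[-1,56,0,2,0,0,0]])

```text
time_s: 2.7
eef_pos: [536.2, 18.3, 124.6]
ee_rot: [0.051, 0.705, 0.051, -0.705]
force: [1.4, 0.8, -0.7]
grip_width: 1.004
```

```bash
python3 -c "
from h import *
here(); goto(49,-36,122,-1)"
```

```text
t 2.7 shaker [-43.1 -37.3] z 124.6 F [1.4 0.6] -0.7 grip 1.0 q6 1.24
to (49, -36, 122) world [627.  33. 122.] shift [  2.7  -1.3 -92.1] turn [ 0. -0. -0.]
```

Push slowly, about 13 mm per row.

Request:
carry_out(deltas=[[-1,1,0,-10,0,0,0],[-1,1,0,-20,0,0,0],[-1,1,0,-30,0,0,0],[-1,1,0,-36,0,0,0],[-1,1,0,-42,0,0,0]])

```text
time_s: 3.32
eef_pos: [578.0, 24.5, 123.2]
ee_rot: [-0.052, -0.705, -0.052, 0.705]
force: [-0.1, 0.6, -0.0]
grip_width: 0.998
```

Request:
carry_out(deltas=[[-1,0,0,-6,0,0,0],[-1,0,0,-12,0,0,0],[-1,0,0,-18,0,0,0],[-1,0,0,-24,0,0,0],[-1,0,0,-30,0,0,0]])

```text
time_s: 3.95
eef_pos: [607.7, 28.8, 123.3]
ee_rot: [-0.052, -0.705, -0.052, 0.705]
force: [1.0, 0.8, 0.3]
grip_width: 1.001
```

```bash
python3 -c "
from h import *
here(); goto(49,-36,122,-1)
crop('top',225,122,140,140,4,'pics/c4.png'); im=viewer.capture('side');crop('side',215,165,170,145,4,'pics/c4.png',im)
"
```

```text
t 3.95 shaker [ 29.1 -37.2] z 123.3 F [1.2 0.7] 0.3 grip 1.0 q6 1.28
to (49, -36, 122) world [627.  33. 122.] shift [  1.3  -1.2 -19.9] turn [0. 0. 0.]
```

View pics/c4.png

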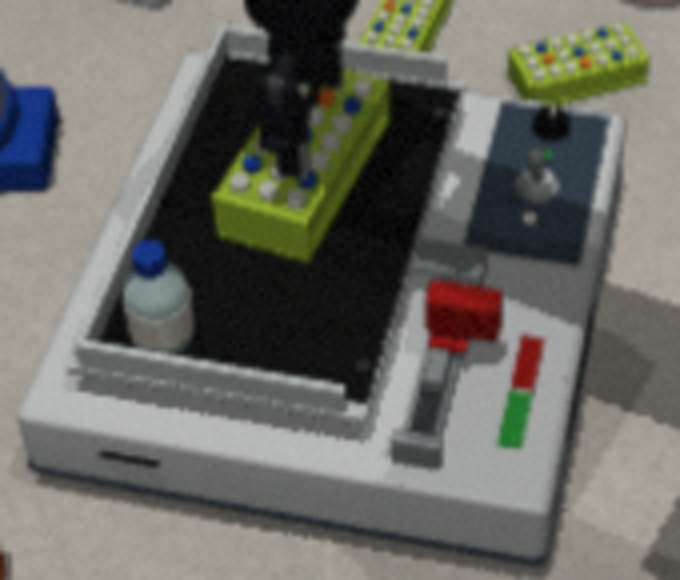

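```bash
python3 -c "
from h import *
s=ctrl.sense();A=rot(s['ee_rot']);print(s['eef_pos'],s['joints'].round(3))
for dx in(0,-13,-30,-50):
  P=[s['eef_pos']+A@np.array([dx,y,0]) for y in(-50,0,50)]
  print(dx,((proj('side',P)-[215,165])*4+1.5).round())
im=viewer.capture('side');crop('side',255,120,80,100,6,'pics/c5.png',im)
"
```

```text
[607.74223356  28.8091827  123.17769756] [-0.145  0.563  1.341  0.     1.237  1.28 ]
0 [[296. 215.]
 [315. 165.]
 [332. 117.]]
-13 [[295. 203.]
 [314. 152.]
 [332. 105.]]
-30 [[294. 186.]
 [313. 135.]
 [331.  88.]]
-50 [[292. 165.]
 [311. 115.]
 [329.  67.]]
```

View pics/c5.png

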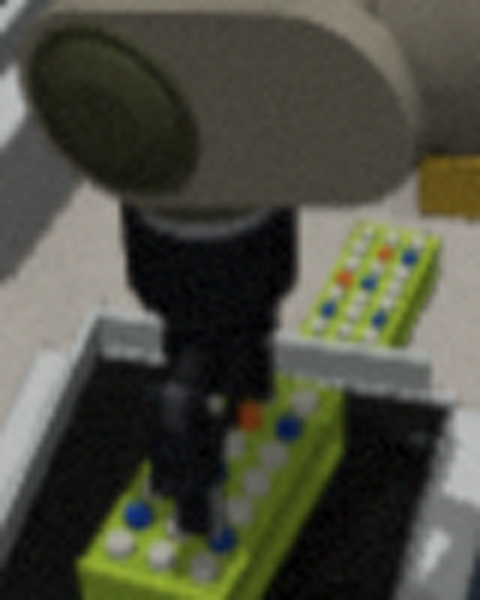

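The rack hasn't moved: the fingertips (crop (290,174)) appear above its caps, about 40 mm higher than the TCP reading. I'll back off and check the tip height with the fingers open and shut.

Request:
carry_out(deltas=[[-1,0,0,15,0,0,0],[-1,0,0,30,0,0,0],[-1,0,0,45,0,0,0],[-1,0,0,60,0,0,0],[-1,0,0,72,0,0,0]])

```text
time_s: 4.72
eef_pos: [535.4, 18.2, 123.4]
ee_rot: [0.052, 0.705, 0.051, -0.705]
force: [-0.3, 0.2, 0.1]
grip_width: 1.003
```

```bash
python3 -c "
from h import *
here(); s=ctrl.sense();A=rot(s['ee_rot'])
im=viewer.capture('side').copy()
for dx,c in((0,(255,0,255)),(-13,(0,255,255)),(-40,(255,255,0))):
  for y in(-50,50):
    p=proj('side',[s['eef_pos']+A@np.array([dx,y,0])])[0]; im[int(round(p[1])),int(round(p[0]))]=c; print(dx,y,((p-[255,140])*6).round())
crop('side',255,140,90,95,6,'pics/c6.png',im)
"
```

```text
t 4.72 shaker [-43.9 -37.3] z 123.4 F [-0.2  0.2] 0.1 grip 1.0 q6 1.24
0 -50 [356. 495.]
0 50 [402. 345.]
-13 -50 [355. 476.]
-13 50 [402. 326.]
-40 -50 [354. 435.]
-40 50 [401. 286.]
```

View pics/c6.png

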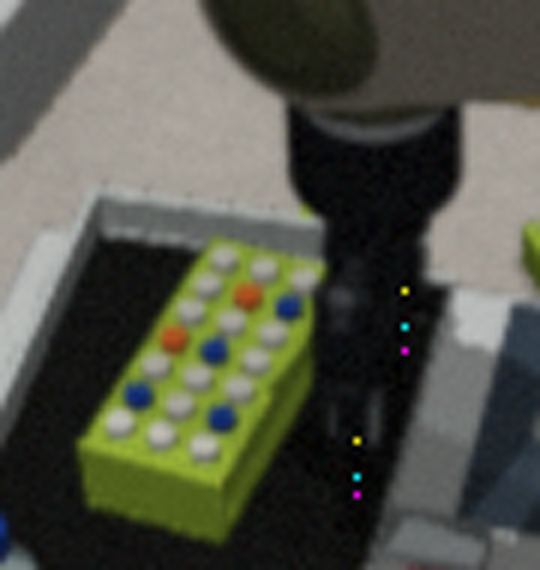

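Request:
carry_out(deltas=[[-1,8,0,0,0,0,0],[-1,14,0,0,0,0,0],[-1,18,0,0,0,0,0],[-1,22,0,0,0,0,0],[-1,25,0,0,0,0,0]])

```text
time_s: 5.4
eef_pos: [536.1, 18.3, 98.0]
ee_rot: [-0.052, -0.705, -0.052, 0.705]
force: [-0.0, -0.1, -0.7]
grip_width: 0.999
```

```bash
python3 -c "
from h import *
here(); s=ctrl.sense();A=rot(s['ee_rot'])
im=viewer.capture('side').copy()
for dx in(-13,-25,-40):
  for y in(-50,50):
    p=proj('side',[s['eef_pos']+A@np.array([dx,y,0])])[0];print(dx,y,((p-[265,160])*8).round())
im=np.clip(im.astype(float)*3,0,255).astype(np.uint8)
crop('side',265,160,90,70,8,'pics/c7.png',im)
"
```

```text
t 5.4 shaker [-43.2 -37.3] z 98.0 F [-0.  -0.1] -0.7 grip 1.0 q6 1.24
-13 -50 [393. 524.]
-13 50 [454. 324.]
-25 -50 [392. 501.]
-25 50 [454. 301.]
-40 -50 [391. 471.]
-40 50 [454. 272.]
```

View pics/c7.png

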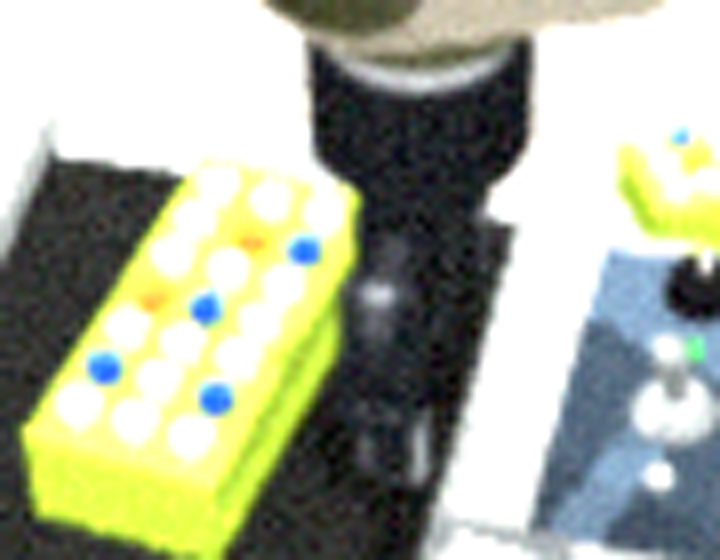

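The tips are at about (400,480), z about 134. A TCP reading of 98 gives no mat contact, so the open tips sit about 36 mm above the TCP. Now I'll push.

Request:
carry_out(deltas=[[-1,0,0,-8,0,0,0],[-1,0,0,-16,0,0,0],[-1,0,0,-24,0,0,0],[-1,0,0,-31,0,0,0],[-1,0,0,-38,0,0,0]])

```text
time_s: 6.08
eef_pos: [574.0, 23.7, 98.3]
ee_rot: [-0.052, -0.705, -0.051, 0.705]
force: [-2.8, -2.0, 2.1]
grip_width: 1.0
```

Request:
carry_out(deltas=[[-1,0,0,-6,0,0,0],[-1,0,0,-12,0,0,0],[-1,0,0,-18,0,0,0],[-1,0,0,-24,0,0,0],[-1,0,0,-30,0,0,0]])

```text
time_s: 6.7
eef_pos: [603.7, 28.3, 98.3]
ee_rot: [-0.051, -0.705, -0.052, 0.705]
force: [-4.5, -0.5, 3.1]
grip_width: 1.001
```

```bash
cat >> h.py <<'E'
def rack():
    im=viewer.capture('side'); h=cv2.cvtColor(im,cv2.COLOR_RGB2HSV); m=cv2.inRange(h,(24,110,60),(45,255,255)); m[:,:255]=0;m[:165]=0;m[:,316:]=0;m[232:]=0
    k,l,s,c=cv2.connectedComponentsWithStats(m); i=1+np.argmax(s[1:,4]); ys,xs=np.where(l==i); P=np.c_[xs,ys]
    print("rack blob",s[i]); 
    for d in((-1,0),(1,1),(0,1),(0,-1)): print(d,P[np.argmax(P@d)])
    return im
E
python3 -c "
from h import *
here(); rack()"
```

```text
t 6.7 shaker [ 25.1 -37.1] z 98.3 F [-4.6  0.1] 3.1 grip 1.0 q6 1.28
rack blob [258 180  30  50 651]
(-1, 0) [258 213]
(1, 1) [283 228]
(0, 1) [281 229]
(0, -1) [273 180]
```

Request:
carry_out(deltas=[[-1,0,0,-4,0,0,0],[-1,0,0,-8,0,0,0],[-1,0,0,-12,0,0,0],[-1,0,0,-15,0,0,0],[-1,0,0,-17,0,0,0]])

```text
time_s: 7.38
eef_pos: [620.3, 30.7, 98.2]
ee_rot: [-0.052, -0.705, -0.052, 0.705]
force: [-3.6, 0.0, 1.4]
grip_width: 0.999
```

Request:
carry_out(deltas=[[-1,0,0,-1,0,0,0],[-1,0,0,-2,0,0,0],[-1,0,0,-3,0,0,0],[-1,0,0,-3,0,0,0],[-1,0,0,-3,0,0,0]])

```text
time_s: 8.0
eef_pos: [623.3, 31.1, 98.3]
ee_rot: [0.051, 0.705, 0.051, -0.705]
force: [-1.6, 0.3, -0.8]
grip_width: 1.001
```

```bash
python3 -c "
from h import *
here()"
```

```text
t 8.0 shaker [ 44.9 -37.2] z 98.3 F [-1.5  0.5] -0.8 grip 1.0 q6 1.29
```

Request:
carry_out(deltas=[[-1,0,0,-1,0,0,0],[-1,0,0,-2,0,0,0],[-1,0,0,-3,0,0,0],[-1,0,0,-3,0,0,0],[-1,0,0,-3,0,0,0]])

```text
time_s: 8.62
eef_pos: [626.2, 31.5, 98.3]
ee_rot: [0.052, 0.705, 0.051, -0.705]
force: [-1.4, 0.1, -0.4]
grip_width: 0.999
```

```bash
python3 -c "
from h import *
here()
im=viewer.capture('side').copy();im=np.clip(im.astype(float)*1.8,0,255).astype(np.uint8)
crop('side',250,160,100,75,8,'pics/c8.png',im)"
```

```text
t 8.62 shaker [ 47.9 -37.3] z 98.3 F [-1.4  0.3] -0.4 grip 1.0 q6 1.29
```

View pics/c8.png

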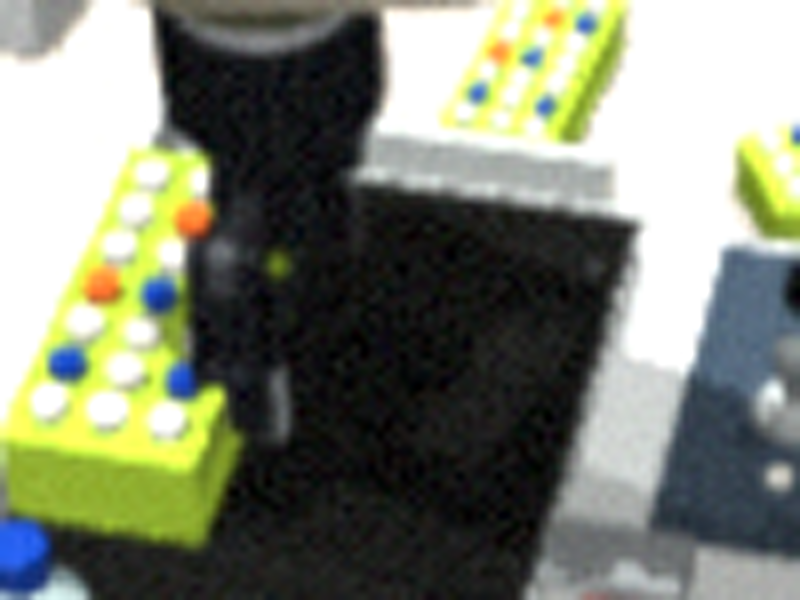

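The rack is square to the fingers and near the back fence, but the force shows no fence contact yet. I'll continue in small steps.

Request:
carry_out(deltas=[[-1,0,0,-1,0,0,0],[-1,0,0,-2,0,0,0],[-1,0,0,-2,0,0,0],[-1,0,0,-3,0,0,0],[-1,0,0,-3,0,0,0]])

```text
time_s: 9.3
eef_pos: [627.6, 31.6, 98.4]
ee_rot: [-0.052, -0.704, -0.052, 0.707]
force: [-12.7, -2.6, 5.0]
grip_width: 1.005
```

Request:
carry_out(deltas=[[-1,0,0,-0.5,0,0,0],[-1,0,0,-1,0,0,0],[-1,0,0,-1.5,0,0,0],[-1,0,0,-2,0,0,0],[-1,0,0,-2,0,0,0]])

```text
time_s: 9.93
eef_pos: [627.5, 31.6, 98.4]
ee_rot: [-0.052, -0.702, -0.052, 0.709]
force: [-24.3, -5.5, 10.2]
grip_width: 1.002
```

```bash
python3 -c "
from h import *
here();print(ctrl.sense()['wrist_torque'].round(2)); 
s=ctrl.sense();print(R.from_matrix(rot(s['ee_rot'])).as_matrix().round(3)); goto(25,-37,108,-1)"
```

```text
t 9.93 shaker [ 49.1 -37.3] z 98.4 F [-24.9  -1.9] 10.2 grip 1.0 q6 1.29
[-0.66  3.59  0.4 ]
[[-0.01   0.146 -0.989]
 [-0.001 -0.989 -0.146]
 [-1.    -0.     0.01 ]]
to (25, -37, 108) world [604.  28. 108.] shift [-9.4 -0.4 24.2] turn [0.1 0.6 0. ]
```

Both fingers are bearing. To let the fence alone square the rack, I'll back off, close the fingers and give one central push.

Request:
carry_out(deltas=[[-1,0,0,10,0,0,0],[-1,-10,0,25,0,0,0],[1,-10,0,30,0,0,0],[1,-10,0,30,0,0,0],[1,-10,0,30,0,0,0]], newtons=30)

```text
time_s: 10.55
eef_pos: [601.6, 27.9, 108.0]
ee_rot: [-0.051, -0.705, -0.052, 0.705]
force: [0.6, 1.2, 0.3]
grip_width: 0.377
```

Request:
carry_out(deltas=[[1,0,0,-1,0,0,0],[1,0,0,-4,0,0,0],[1,0,0,-8,0,0,0],[1,0,0,-12,0,0,0],[1,0,0,-16,0,0,0]])

```text
time_s: 11.18
eef_pos: [617.5, 30.3, 108.3]
ee_rot: [0.052, 0.705, 0.052, -0.705]
force: [-0.2, 0.6, -0.8]
grip_width: -0.0
```

Run:
```python
from h import *
here(); im=viewer.capture('side').copy()
s=ctrl.sense();A=rot(s['ee_rot'])
for dx in (0,-13,-25): print(dx,((proj('side',[s['eef_pos']+A@np.array([dx,0,0])])[0]-[240,160])*7).round())
im=np.clip(im.astype(float)*1.8,0,255).astype(np.uint8)
crop('side',240,160,110,80,7,'pics/c9.png',im)
```

```text
t 11.18 shaker [ 39.  -37.2] z 108.3 F [-0.1  0.6] -0.8 grip -0.0 q6 1.28
0 [352. 343.]
-13 [350. 321.]
-25 [348. 300.]
```

View pics/c9.png

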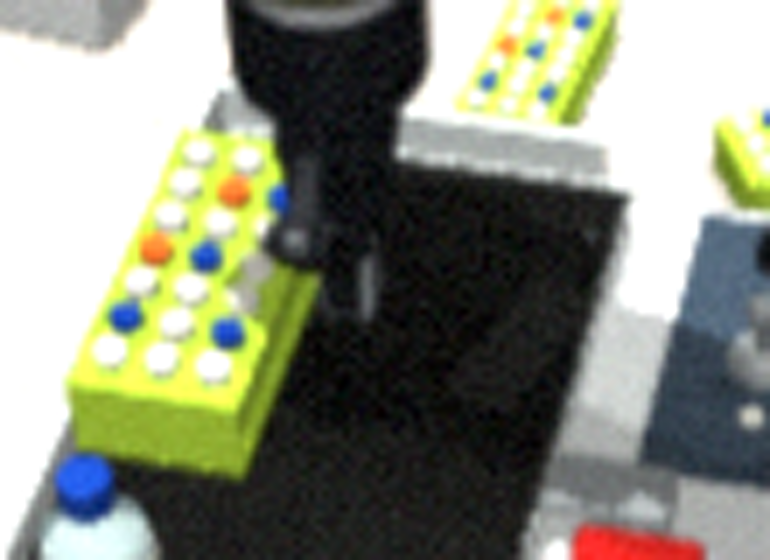

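Closed, the tip sits at about (360,325), some 20 mm above the TCP, and it points at the middle of the rack's front face. Pushing centrally.

Request:
carry_out(deltas=[[1,0,0,-3,0,0,0],[1,0,0,-5,0,0,0],[1,0,0,-7,0,0,0],[1,0,0,-8,0,0,0],[1,0,0,-9,0,0,0]])

```text
time_s: 11.85
eef_pos: [626.1, 31.5, 108.3]
ee_rot: [-0.052, -0.705, -0.052, 0.705]
force: [-0.5, -0.2, 0.4]
grip_width: -0.0
```

Request:
carry_out(deltas=[[1,0,0,-0.5,0,0,0],[1,0,0,-1,0,0,0],[1,0,0,-1.5,0,0,0],[1,0,0,-2,0,0,0],[1,0,0,-2,0,0,0]])

```text
time_s: 12.48
eef_pos: [627.6, 31.7, 108.3]
ee_rot: [-0.052, -0.705, -0.052, 0.706]
force: [-5.7, -1.2, 2.3]
grip_width: 0.002
```

```bash
python3 -c "
from h import *
here();print(ctrl.sense()['wrist_torque'].round(2))"
```

```text
t 12.47 shaker [ 49.2 -37.2] z 108.3 F [-5.8 -0.4] 2.3 grip 0.0 q6 1.29
[-0.07  0.78 -0.01]
```

Request:
carry_out(deltas=[[1,0,0,-0.5,0,0,0],[1,0,0,-1,0,0,0],[1,0,0,-1.5,0,0,0],[1,0,0,-2,0,0,0],[1,0,0,-2.5,0,0,0]])

```text
time_s: 13.1
eef_pos: [627.5, 31.8, 108.3]
ee_rot: [-0.052, -0.702, -0.052, 0.708]
force: [-21.3, -3.8, 10.4]
grip_width: 0.001
```

```bash
python3 -c "
from h import *
here();print(ctrl.sense()['wrist_torque'].round(2)); goto(25,-37,108,-1)"
```

```text
t 13.1 shaker [ 49.2 -37.2] z 108.3 F [-21.6  -0.7] 10.4 grip 0.0 q6 1.29
[-0.52  3.28 -0.02]
to (25, -37, 108) world [604.  28. 108.] shift [ 0.5 -0.2 24.2] turn [0.  0.5 0. ]
```

Flush: no further travel at 21 N, and no yaw moment. Now back off, rise and go over to the right of the paddle.

Request:
carry_out(deltas=[[1,0,0,15,0,0,0],[1,-10,0,40,0,0,0],[1,-50,0,70,0,0,0],[1,-80,0,80,0,0,0],[1,-80,-40,115,0,0,0]])

```text
time_s: 13.72
eef_pos: [512.4, 54.0, 190.4]
ee_rot: [0.051, 0.707, 0.05, -0.703]
force: [-0.5, -0.2, -0.6]
grip_width: -0.001
```

Run:
```python
from h import *
here(); goto(-102,36,188,-1)
im=viewer.capture("side"); h=cv2.cvtColor(im,cv2.COLOR_RGB2HSV)
m=cv2.inRange(h,(0,150,60),(8,255,255))|cv2.inRange(h,(172,150,60),(180,255,255)); m[:,:315]=0;m[:,345:]=0;m[:230]=0;m[:225]=0;m[255:]=0
ys,xs=np.where(m>0); print("red bbox",xs.min(),xs.max(),ys.min(),ys.max(),"area",len(xs))
th=float(S['th']);c,n=np.cos(th),np.sin(th);M=np.array([[c,-n],[n,c]])
W=lambda x,y,z:np.r_[M@[x,y]+S['t'],z]
for j in(0,4,8): print(j,proj("side",[W(x,y+j,147) for x in(-127,-77) for y in(62,82)]).round(1).tolist())
```

```text
t 13.72 shaker [-61.5   1.5] z 190.4 F [-0.5 -0.1] -0.6 grip -0.0 q6 1.31
to (-102, 36, 188) world [467.  82. 188.] shift [  2.1 -34.4  40.6] turn [-0.1 -0.3 -0.1]
red bbox 322 339 235 252 area 260
0 [[340.8, 235.1], [339.4, 240.9], [322.1, 232.1], [320.5, 237.8]]
4 [[340.6, 236.2], [339.1, 242.1], [321.8, 233.2], [320.2, 238.9]]
8 [[340.3, 237.4], [338.8, 243.2], [321.5, 234.3], [319.8, 240.1]]
```

Request:
carry_out(deltas=[[1,0,-18,20,0,0,0],[1,2,-34,40,0,0,0],[1,30,-34,41,0,0,0],[1,60,-34,41,0,0,0],[1,75,-34,41,0,0,0]])

```text
time_s: 14.4
eef_pos: [465.1, 82.9, 112.0]
ee_rot: [-0.051, -0.705, -0.052, 0.706]
force: [0.0, -0.7, -0.1]
grip_width: -0.002
```

Request:
carry_out(deltas=[[1,5,0,0,0,0,0],[1,10,0,0,0,0,0],[1,13,0,0,0,0,0],[1,13,0,0,0,0,0],[1,13,0,0,0,0,0]])

```text
time_s: 15.02
eef_pos: [465.6, 82.7, 100.6]
ee_rot: [0.052, 0.705, 0.051, -0.705]
force: [-0.5, -0.1, 0.8]
grip_width: -0.0
```

```bash
cat >> h.py <<'E'
def red():
    im=viewer.capture("side"); h=cv2.cvtColor(im,cv2.COLOR_RGB2HSV)
    m=cv2.inRange(h,(0,150,60),(8,255,255))|cv2.inRange(h,(172,150,60),(180,255,255)); m[:,:305]=0;m[:,341:]=0;m[:225]=0;m[285:]=0
    ys,xs=np.where(m>0); print("red",xs.min(),xs.max(),ys.min(),ys.max(),"area",len(xs))
    return im
E
python3 -c "
from h import *
here(); goto(-102,36,102,-1); red()"
```

```text
t 15.03 shaker [-103.6   36.7] z 100.6 F [-0.5 -0. ] 0.8 grip -0.0 q6 1.35
to (-102, 36, 102) world [467.  82. 102.] shift [-1.4  0.7 -1.6] turn [ 0. -0. -0.]
red 322 339 236 252 area 248
```

Push left (tool −y).

Request:
carry_out(deltas=[[1,0,-5,-1,0,0,0],[1,0,-10,-1,0,0,0],[1,0,-15,-1,0,0,0],[1,0,-20,-1,0,0,0],[1,0,-25,-1,0,0,0]])

```text
time_s: 15.7
eef_pos: [462.8, 107.8, 100.3]
ee_rot: [0.052, 0.705, 0.051, -0.705]
force: [0.1, -3.7, -0.9]
grip_width: -0.003
```

Request:
carry_out(deltas=[[1,0,-5,0,0,0,0],[1,0,-10,0,0,0,0],[1,0,-15,0,0,0,0],[1,0,-19,0,0,0,0],[1,0,-22,0,0,0,0]])

```text
time_s: 16.32
eef_pos: [459.6, 129.6, 100.3]
ee_rot: [-0.052, -0.705, -0.052, 0.705]
force: [0.3, -3.2, -0.0]
grip_width: 0.002
```

```bash
python3 -c "
from h import *
here(); red()"
```

```text
t 16.32 shaker [-102.9   84. ] z 100.3 F [-0.1 -3.2] -0.0 grip 0.0 q6 1.45
red 319 337 246 262 area 249
```

Request:
carry_out(deltas=[[1,0,-2,0,0,0,0],[1,0,-4,0,0,0,0],[1,0,-5,0,0,0,0],[1,0,-6,0,0,0,0],[1,0,-7,0,0,0,0]])

```text
time_s: 17.0
eef_pos: [458.6, 136.3, 100.3]
ee_rot: [-0.051, -0.705, -0.051, 0.705]
force: [0.1, -2.9, 0.7]
grip_width: -0.002
```

Request:
carry_out(deltas=[[1,0,-1,0,0,0,0],[1,0,-2,0,0,0,0],[1,0,-3,0,0,0,0],[1,0,-4,0,0,0,0],[1,0,-4,0,0,0,0]])

```text
time_s: 17.62
eef_pos: [458.0, 140.4, 100.3]
ee_rot: [-0.051, -0.705, -0.052, 0.705]
force: [0.5, -1.8, 0.9]
grip_width: -0.002
```

```bash
python3 -c "
from h import *
here(); red()"
```

```text
t 17.62 shaker [-102.9   94.9] z 100.3 F [ 0.3 -1.8] 0.9 grip -0.0 q6 1.48
red 318 336 249 265 area 250
```

Request:
carry_out(deltas=[[1,0,-1,0,0,0,0],[1,0,-2,0,0,0,0],[1,0,-3,0,0,0,0],[1,0,-4,0,0,0,0],[1,0,-5,0,0,0,0]])

```text
time_s: 18.3
eef_pos: [457.9, 141.0, 100.2]
ee_rot: [-0.055, -0.705, -0.049, 0.705]
force: [1.0, -33.7, 0.6]
grip_width: 0.002
```

```bash
python3 -c "
from h import *
here(); red()"
```

```text
t 18.3 shaker [-102.8   95.5] z 100.2 F [ -3.9 -33.5] 0.6 grip 0.0 q6 1.49
red 318 336 249 266 area 236
```

Stop reached: 33 N with no further travel. Retract and move to the toggle's left side.

Request:
carry_out(deltas=[[1,0,10,0,0,0,0],[1,0,18,0,0,0,0],[1,-45,18,5,0,0,0],[1,-85,30,12,0,0,0],[1,-85,80,22,0,0,0]])

```text
time_s: 18.98
eef_pos: [448.3, 63.4, 188.1]
ee_rot: [0.053, 0.707, 0.053, -0.703]
force: [0.5, -0.5, -0.9]
grip_width: -0.002
```

Run:
```python
from h import *
here(); goto(-125,-37,185,-1); goto(-125,-37,106,-1); red()
th=float(S['th']);c,n=np.cos(th),np.sin(th);M=np.array([[c,-n],[n,c]])
W=lambda x,y,z:np.r_[M@[x,y]+S['t'],z]
print("bat tip off/on pix",proj("side",[W(-125,-69,141),W(-125,-111,141)]).round(1).tolist())
```

```text
t 18.98 shaker [-123.6   20.1] z 188.1 F [ 0.4 -0.6] -0.9 grip -0.0 q6 1.3
to (-125, -37, 185) world [455.   7. 185.] shift [ 3.1 57.1  1.7] turn [ 0.2 -0.4 -0. ]
to (-125, -37, 106) world [455.   7. 106.] shift [82.1 57.   2.2] turn [ 0.2 -0.4 -0. ]
red 318 336 249 266 area 262
bat tip off/on pix [[348.5, 201.8], [351.0, 191.7]]
```

Request:
carry_out(deltas=[[1,0,40,2,0,0,0],[1,5,53,2,0,0,0],[1,40,53,2,0,0,0],[1,70,53,2,0,0,0],[1,83,53,2,0,0,0]])

```text
time_s: 19.65
eef_pos: [452.1, 10.9, 100.8]
ee_rot: [-0.051, -0.704, -0.052, 0.706]
force: [-0.2, -0.1, -0.1]
grip_width: -0.002
```

```bash
python3 -c "
from h import *
here(); goto(-125,-84,105,-1)"
```

```text
t 19.65 shaker [-127.4  -32.5] z 100.8 F [-0.3 -0.1] -0.1 grip -0.0 q6 1.19
to (-125, -84, 105) world [462. -40. 105.] shift [-4.3 51.5 -2.3] turn [0.  0.1 0.1]
```

Request:
carry_out(deltas=[[1,-3,10,-2,0,0,0],[1,-3,20,-2,0,0,0],[1,-3,28,-2,0,0,0],[1,-3,34,-2,0,0,0],[1,-3,40,-2,0,0,0]])

```text
time_s: 20.27
eef_pos: [463.2, -30.5, 110.6]
ee_rot: [0.053, 0.708, 0.05, -0.702]
force: [-10.8, 1.3, 42.0]
grip_width: 0.001
```

Request:
carry_out(deltas=[[1,0,3,0,0,0,0],[1,0,6,0,0,0,0],[1,0,9,0,0,0,0],[1,0,11,0,0,0,0],[1,0,11,0,0,0,0]])

```text
time_s: 20.9
eef_pos: [462.2, -40.2, 105.2]
ee_rot: [-0.051, -0.705, -0.051, 0.705]
force: [0.3, 0.9, 1.0]
grip_width: -0.001
```

```bash
python3 -c "
from h import *
here()"
```

```text
t 20.9 shaker [-124.8  -84.5] z 105.2 F [0.4 0.8] 1.0 grip -0.0 q6 1.09
```

A 42 N upward force appeared midway, so the finger rode up over something. I'll lift clear and look.

Request:
carry_out(deltas=[[1,-15,0,0,0,0,0],[1,-40,0,0,0,0,0],[1,-80,0,0,0,0,0],[1,-100,0,40,0,0,0],[1,-100,0,90,0,0,0]])

```text
time_s: 21.52
eef_pos: [372.9, -53.4, 206.3]
ee_rot: [0.052, 0.706, 0.051, -0.704]
force: [0.5, -0.7, 0.1]
grip_width: -0.007
```

Run:
```python
from h import *
here(); red()
im=viewer.capture('side').copy(); tp=viewer.capture('top').copy()
e=lambda a,x,y,w,h,W,H:cv2.resize(np.clip(a[y:y+h,x:x+w,::-1].astype(float)*1.3,0,255).astype(np.uint8),(W,H),interpolation=cv2.INTER_CUBIC)
o=np.zeros((600,800,3),np.uint8)
o[:300,:400]=e(im,225,165,160,120,400,300); o[:300,400:]=e(im,320,175,60,45,400,300)
o[300:,:400]=e(tp,225,125,160,120,400,300); o[300:,400:]=e(tp,295,200,72,54,400,300)
cv2.imwrite('pics/c10.png',o)
cv2.imwrite('pics/side_end.png',im[:,:,::-1])
```

```text
t 21.52 shaker [-215.1  -84.5] z 206.3 F [ 0.4 -0.7] 0.1 grip -0.01 q6 0.97
red 318 336 249 266 area 262
```

View pics/c10.png

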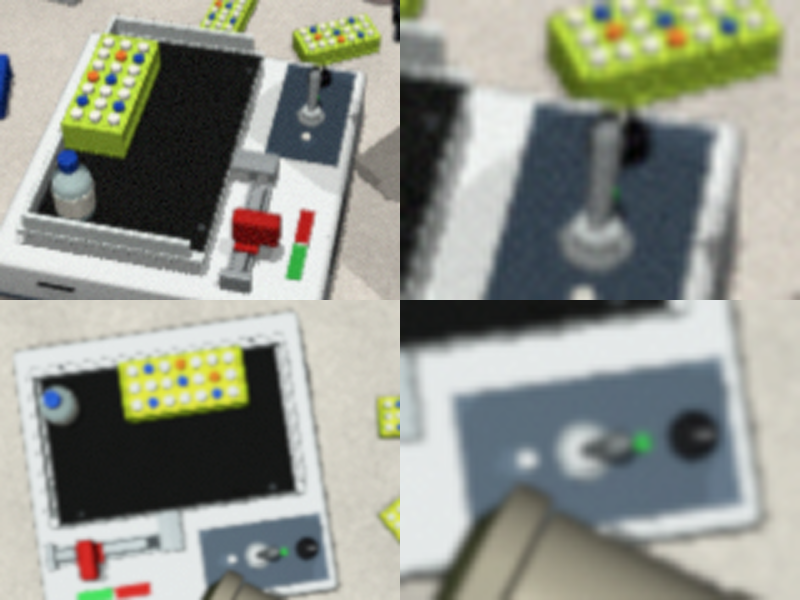

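The final view shows the bat leaning right to the green dot (bottom-right panel, (615,445)) and the rack along the back fence (185,385). The red grip is left at its stop (90,560), and nothing is touching the robot.

```bash
python3 -c "
from rig import order
print(order.finish_job())"
```

```text
the job is handed in; nothing more can be done
None
```

I handed the job in at about 21.7 s, with all three steps done in the order asked.

- **Rack:** I pushed it back with both open fingers, then with one central push using closed fingers. It was flush: no further travel at 21 N and no yaw moment, and the last pictures show it along the back fence.
- **Lock:** I slid the grip left until it stopped moving, at 33 N. Afterwards the grip had not moved in the images.
- **Toggle:** I flipped it only after the lock was out. The final picture shows the bat leaning right towards the green dot.

The media bottle and the small rack look-alikes looked unmoved in the last pictures. I didn't check the other bench items after the start, but the arm never worked near them.

Two things did not go as expected:
- **Fingertip height:** the tips sat about 36 mm (open) and 20 mm (shut) above the TCP reading. My first push passed over the rack without touching it, so I repeated it lower.
- **Force on the toggle:** the finger briefly rode up while pushing the bat, with about 42 N upward on the tool. That was at the fingertip and well below the 120 N wrist limit. The toggle still flipped and looked undamaged.

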